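# Point out what goes into the gift basket

## Task

A colleague is about to pack a gift order and asks what goes in: show them by pointing with the fingertips, first at the whole round cheese, then at the small cube-shaped carton, and last at the basket they go into. Each time hold the fingertips still, two or three centimetres above the middle of the thing (for the basket, above the middle of its open mouth), for a good two seconds. Touch and move nothing at all, point at nothing else and pass well above the other things on the way, and at the end draw the hand back a good 20 cm clear of the basket.

Things in the scene. Friction and masses are not known exactly. Their poses are not given: they have to be found in the camera images.
- cheese_wheel: The whole small cheese: an upright drum with grey rind, 98 mm across and 60 mm high, the only full round cheese on the near worktop. Loose. Origin: centre of its underside, z up. 
- wheel_top (a point): Middle of the top face of the whole round cheese, 60 mm above the worktop.
- cracker_carton: Small printed cardboard carton, nearly a cube: 57 x 63 mm and 70 mm high. Loose. Origin: centre of its underside, z up. 
- carton_top (a point): Middle of the carton's top face, 70 mm above the worktop.
- gift_basket: Empty open wicker basket, 225 mm (its x) by 301 mm (its y, over the handles) with its long side pointing roughly away from the robot; rim 140 mm high, a loop handle at each end of its long side rising to 173 mm. Loose, light. Origin: centre of its underside, z up. 
- basket_mouth (a point): Middle of the basket's open mouth, level with the rim, 140 mm above the worktop; nothing is inside below it.
- cheese_wedge: Bystander, not to be pointed at: ribbed wedge of cheese, 96 x 55 mm, 55 mm high. Loose. Origin: centre of its underside, z up. 
- wedge_top (a point): Point over the middle of the ribbed wedge, at its full height of 55 mm.
- cheese_quarter: Bystander, not to be pointed at: pale rinded cheese quarter, 82 x 59 mm, 40 mm high. Loose. Origin: centre of its underside, z up. 
- quarter_top (a point): Point over the middle of the pale quarter, at its full height of 40 mm.
- squat_jar: Bystander, not to be pointed at: squat round screw-lid jar, 62 mm across, 86 mm high. Loose. Origin: centre of its underside, z up. 
- jar_top (a point): Middle of the jar's lid, 86 mm above the worktop. The tall basket handles (173 mm) are the highest things among the work; everything taller stands beyond 0.8 m ahead or on the scale and cutter at the sides.
There are look-alikes about, which are no part of the job. What is shaped like the cracker_carton but purple or red is not meant. What is shaped like the cheese_wheel but pink or red is not meant.

How it is judged:
On the way, in this order (a step that is already met when the one before it is completed fails the run):
1. the fingertips dwell just above the middle of the whole round cheese (horizontal distance between the grasp point and wheel_top below 0.035 m and z of the grasp point in the frame of wheel_top between 0.005 and 0.09 m), for 1.5 s.
2. then they dwell just above the middle of the small carton (horizontal distance between the grasp point and carton_top below 0.03 m and z of the grasp point in the frame of carton_top between 0.005 and 0.09 m), for 1.5 s.
3. then they dwell just above the middle of the basket's mouth (horizontal distance between the grasp point and basket_mouth below 0.05 m and z of the grasp point in the frame of basket_mouth between 0 and 0.1 m), for 1.5 s.
At the end, for the whole second after the job is handed in: The hand is drawn back, its grasp point more than 130 mm from the middle of the basket's mouth, and all six things (round cheese, carton, basket, wedge, quarter, jar) stand upright (within 0.1 rad) and at rest within 10 mm of where they began (distance between the grasp point and basket_mouth above 0.13 m and distance of each of cheese_wheel, cracker_carton, gift_basket, cheese_wedge, cheese_quarter, squat_jar from where it was at the start of the episode below 0.01 m and angle between each of cheese_wheel, cracker_carton, gift_basket, cheese_wedge, cheese_quarter, squat_jar's own z axis and vertical below 0.1 rad and linear speed of each of cheese_wheel, cracker_carton, gift_basket, cheese_wedge, cheese_quarter, squat_jar below 0.02 m/s); the robot touches nothing.
It fails at once if the robot touches one of the six things (contact force between any of the arm, the fingers and cheese_wheel above 0.5 N or contact force between any of the arm, the fingers and cracker_carton above 0.5 N or contact force between any of the arm, the fingers and gift_basket above 0.5 N or contact force between any of the arm, the fingers and cheese_wedge above 0.5 N or contact force between any of the arm, the fingers and cheese_quarter above 0.5 N or contact force between any of the arm, the fingers and squat_jar above 0.5 N).
It fails at once if the robot touches anything else (contact force between any of the fingers, the arm and anything else above 2 N).
It fails at once if one of the six things is moved or lifted by more than 10 mm (distance of any of cheese_wheel, cracker_carton, gift_basket, cheese_wedge, cheese_quarter, squat_jar from where it was at the start of the episode above 0.01 m).
It fails at once if a bystander (wedge, quarter or jar) is pointed at: the grasp point comes within 25 mm of its middle, less than 80 mm above its top ((horizontal distance between the grasp point and wedge_top below 0.025 m and z of the grasp point in the frame of wedge_top below 0.08 m) or (horizontal distance between the grasp point and quarter_top below 0.025 m and z of the grasp point in the frame of quarter_top below 0.08 m) or (horizontal distance between the grasp point and jar_top below 0.025 m and z of the grasp point in the frame of jar_top below 0.08 m)).
It also fails if it takes over 67 s, if anything falls off the work surface, if the arm or the gripper's body presses on something with over 40 N, if the wrist force passes 120 N, or if a joint passes its speed limit or range.

## Robot

A 6-joint arm with a two-finger parallel gripper is mounted at the origin on a cart in front of the work surface, level with it; the furniture and walls round the work are solid. World frame = base frame: x ahead of the robot, y to its left, z up, the work surface at z = 0. Lengths are in m, angles in rad, forces in N, time in s.
With the tool pointing down it reaches from about 0.25 to 0.85 m from the base axis. Payload 12.5 kg.
Tool frame: the origin (TCP) lies at the very end of the fingers, on their centre line; the grasp point (between the pads) lies 19 mm behind it; z points along the fingers, y is the line along which they close (so a half turn about z gives the same grasp; the last joint's range is limited). The gripper opens to 93 mm and grips with 3 to 60 N. Pads are 15 mm wide; open, the fingers measure 128 mm over their backs; the gripper's body (75 mm by 188 mm) begins 65 mm behind the grasp point.
Start: joints at [1.179, 0.351, 1.652, -0, 1.139, -0.085], TCP at [0.166, 0.524, 0.195] pointing down, gripper open.
Joint ranges: [-2.75, 2.75], [-0.79, 2.1], [0.01, 2.65], [-1.57, 4.71], [0.07, 3.14], [-2.87, 2.87]. Speed limits (rad/s): [2.22, 2.22, 2.79, 3.14, 3.14, 3.14].

## Interface

Orientations are given as a unit quaternion [x, y, z, w].
In Python, from rig import sense, camera, camera_info, job_done, masks_of gives the robot as it stands.
- The arm moves only by the shell command python3 -m pendant 'ROWS' [OPENING] [FORCE]. ROWS is JSON, a list of rows, each a list of 2 entries, a list of its own where there are three numbers: the shift along the tool's x, y, z in units of 30 mm (1.0 is 30 mm), then the turn about the tool's z in units of 5 degrees (1.0 is 5 degrees). A call has 1 to 12 rows; each row shifts and turns the commanded pose from where the row before left it, along the tool's axes as they then stand; what a row does not reach is not made up. A row lasts 1/12 s, in which the tool goes at most 41.7 mm and 7.16 degrees, less where a joint would pass 70% of its speed; a pose out of reach is approached as far as the arm can. A call is refused whole if a number of a shift passes 1 or a number of a turn 1, either way. A call with a gripper value outside its range is refused whole. OPENING is the opening in per cent of the stroke, from 0 (shut) to 100 (fully open), set as the call begins (- or left out, the last holds). The fingers move at their own pace and stop on an object; FORCE is the grip in N (left out, the last holds). Time passes only in rows, so rows that do not move let the fingers close. It gives the time, the measured TCP pose, the force, the opening and the grip force at its end, in the units of the state.
- sense(): the state, without advancing time (a new reading comes with each control period).
- camera(name): name is "scene" or "top"; returns the picture (400x640x3 uint8, blue, green, red); there is no depth.
- camera_info(name): a dict with "fx", "fy", "cx", "cy" (pixels), "dist" ([k1, k2, p1, p2, k3] as OpenCV has them; the pictures are not rectified), "rvec" (rotation vector, rad) and "tvec" (3), from world to camera coordinates, as OpenCV has them. Camera axes: x right, y down, z forward; pixel columns grow to the right and rows downward; lengths in m; the calibration is good to about 2 mm. A picture is of the moment at which its call begins. camera_info takes no time and is no camera call.
- job_done(): hands the job in; it is judged then, once.
Trained networks look in the newest picture that a camera, given by its name, has taken for a name from the list of things; names that differ only in an ending like _2 or _b are one class to them, and where a whole thing is asked for, a point or a joint stands for the part that bears it (a point fixed in the world has none). Each returns a list of dicts, best first, with "p" (0 to 1); they miss things now and then, are a little off and sometimes report something else, mostly with a low value. They report only what shows in the picture. A call takes as long as a camera call. They do not tell look-alikes from the thing itself.
- masks_of(target, camera): "pixels" (400x640 bool, what is visible of it) and "extent" ([centre column, centre row, width, height] in pixels, round what is visible of it).
The state is a dict: "t": time; "joint_pos": joint angles; "joint_vel": joint speeds; "tau": joint torques, N m; "eef_pos": TCP position; "tcp_rot": TCP orientation; "force": force on the tool from outside, world axes, zero at the start; "moment": the same for the moment, N m; "finger_gap": opening from 0.0 (shut) to 1.0 (fully open); "grasp_force": force on a finger pad.
Only numpy, scipy, OpenCV 4.12 (cv2) and the standard library are available. Lean on these libraries where they do the work, as an engineer would, in place of code of your own. Each camera call takes 0.05 s, during which the arm holds its last target. There are 200 camera calls.

## Working session

There is one attempt and no reset: what is moved stays moved. The work goes in short steps, Python scripts to look and compute and a shell command to move; the robot and the scene stay as the last step left them, time stands still between calls to the robot, and variables do not carry over. Pictures are saved under pics/ and viewed, at most 10 in all, crops included, and the job is handed in when it is done.

```bash
mkdir -p pics; cat > h.py <<'E'
import numpy as np, cv2
from rig import *
def ray(cam,px):
    c=camera_info(cam);K=np.array([[c['fx'],0,c['cx']],[0,c['fy'],c['cy']],[0,0,1]])
    n=cv2.undistortPoints(np.array([[px]],float),K,np.array(c['dist'],float))[0,0]
    R=cv2.Rodrigues(np.array(c['rvec'],float))[0];t=np.array(c['tvec'],float).ravel()
    return -R.T@t,R.T@np.array([n[0],n[1],1])
def at_z(cam,px,z):
    o,d=ray(cam,px);return o+d*(z-o[2])/d[2]
def proj(cam,p):
    c=camera_info(cam);K=np.array([[c['fx'],0,c['cx']],[0,c['fy'],c['cy']],[0,0,1]])
    return cv2.projectPoints(np.array([p],float),np.array(c['rvec'],float),np.array(c['tvec'],float),K,np.array(c['dist'],float))[0].ravel()
E
python3 - <<'E'
from h import *
for c in ('scene','top'):
    cv2.imwrite(f'pics/{c}0.png',camera(c))
    print(c,ray(c,(320,200)))
    for n,h in (('cheese_wheel',.06),('cracker_carton',.07),('gift_basket',.14),('cheese_wedge',.055),('cheese_quarter',.04),('squat_jar',.086)):
        for m in masks_of(n,c):
            e=m['extent'];print(n,round(m['p'],2),np.round(e),at_z(c,e[:2],h if c=='top' else h/2).round(3))
s=sense();print(s['t'],s['eef_pos'],s['tcp_rot'],s['finger_gap'])
E
```

```text
scene (array([-0.20304369, -0.68790591,  0.94250813]), array([ 0.62545247,  0.43047191, -0.65094342]))
cheese_wheel 0.93 [306. 259.  36.  37.] [ 0.44  -0.198  0.03 ]
cheese_wheel 0.88 [294. 173.  26.  27.] [0.741 0.074 0.03 ]
cheese_wheel 0.73 [326. 192.  32.  32.] [ 0.719 -0.076  0.03 ]
cracker_carton 0.91 [390. 308.  35.  39.] [ 0.427 -0.47   0.035]
cracker_carton 0.8 [374. 202.  21.  31.] [ 0.761 -0.239  0.035]
cracker_carton 0.77 [358. 276.  25.  32.] [ 0.469 -0.353  0.035]
gift_basket 0.77 [220. 171.  85.  81.] [0.565 0.255 0.07 ]
cheese_wedge 0.61 [333. 226.  33.  24.] [ 0.598 -0.186  0.027]
cheese_wedge 0.17 [306. 260.  35.  32.] [ 0.44  -0.2    0.027]
cheese_quarter 0.63 [300. 216.  24.  24.] [ 0.582 -0.072  0.02 ]
squat_jar 0.96 [268. 227.  20.  36.] [ 0.467 -0.036  0.043]
top (array([ 0.32020646, -0.12035725,  1.45663994]), array([ 0.2048476 ,  0.01353571, -0.9787707 ]))
cheese_wheel 0.92 [272. 165.  27.  29.] [0.74  0.077 0.06 ]
cheese_wheel 0.77 [313. 175.  26.  26.] [ 0.705 -0.074  0.06 ]
cheese_wheel 0.62 [342. 248.  27.  24.] [ 0.441 -0.181  0.06 ]
cheese_wheel 0.36 [299. 240.  18.  22.] [ 0.47  -0.031  0.06 ]
cracker_carton 0.86 [424. 253.  27.  24.] [ 0.432 -0.465  0.07 ]
cracker_carton 0.68 [390. 243.  20.  20.] [ 0.462 -0.347  0.07 ]
cracker_carton 0.6 [356. 164.  20.  27.] [ 0.746 -0.228  0.07 ]
gift_basket 0.9 [218. 209.  71.  86.] [0.559 0.24  0.14 ]
cheese_wedge 0.56 [340. 203.  27.  20.] [ 0.604 -0.173  0.055]
cheese_quarter 0.68 [310. 208.  26.  18.] [ 0.586 -0.066  0.04 ]
squat_jar 0.62 [300. 239.  18.  18.] [ 0.467 -0.037  0.086]
0.7 [0.16607738 0.52431976 0.19474784] [1.52818323e-01 9.88254299e-01 1.06531384e-05 4.04564544e-07] 0.9962502934304672
```

```bash
python3 - <<'E'
import cv2
a=cv2.imread('pics/scene0.png')
cv2.imwrite('pics/crop.png',cv2.resize(a[130:350,170:430],(709,600),interpolation=cv2.INTER_CUBIC))
E
```

```text
(no output)
```

View pics/scene0.png

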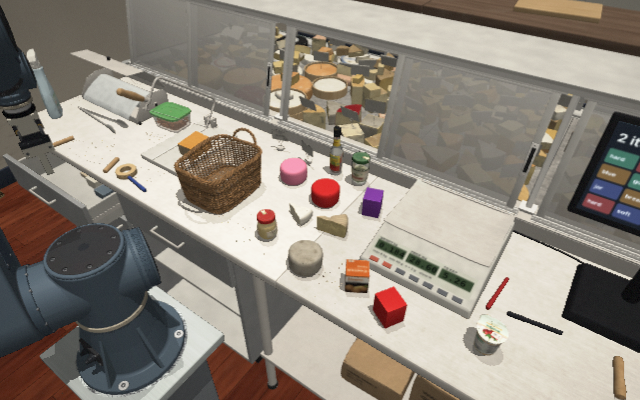

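View pics/crop.png

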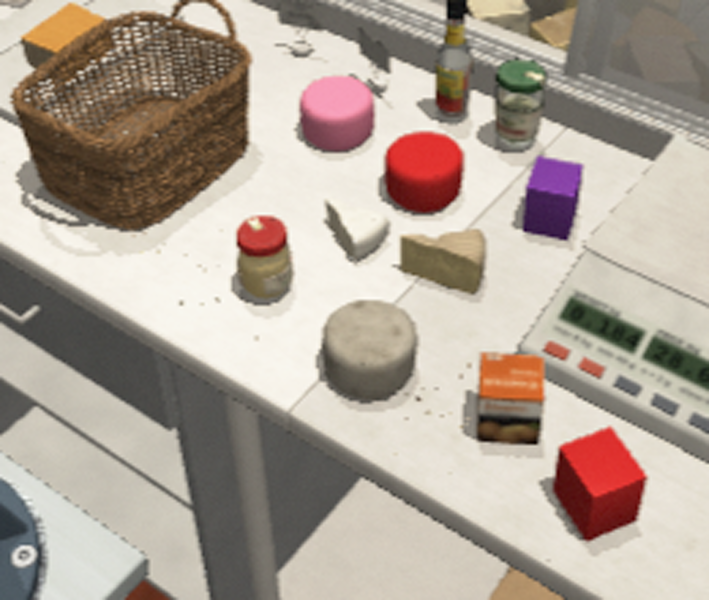

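View pics/top0.png

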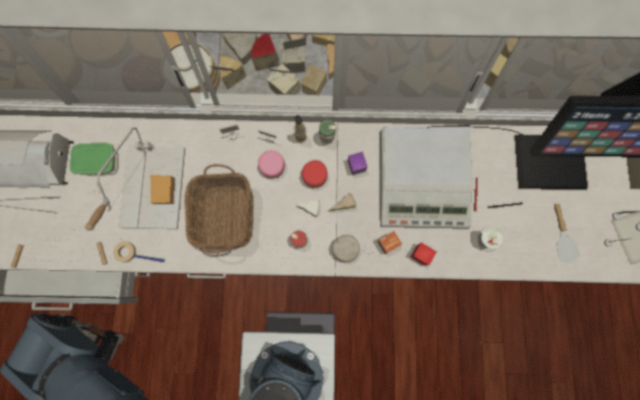

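Candidates seen in the scene picture:
- **Round cheese:** grey drum at (306,259), pink at (294,173), red at (326,192). I choose the grey one.
- **Carton:** orange printed at (358,276), red at (390,308), purple at (374,202). I choose the orange printed one.
- **Basket:** (220,171).
- **Bystanders:** jar at (267,225), quarter at (300,213), wedge at (333,225).

The crop confirms these choices. Next I'll check the poses by overlaying models.

```bash
python3 - <<'E'
from h import *
T=np.linspace(0,2*np.pi,40)
circ=lambda x,y,r,z:[(x+r*np.cos(a),y+r*np.sin(a),z) for a in T]
def box(x,y,w,d,yaw,z):
    c,s=np.cos(yaw),np.sin(yaw)
    return [(x+c*u-s*v,y+s*u+c*v,z) for u,v in ((w/2,d/2),(-w/2,d/2),(-w/2,-d/2),(w/2,-d/2))]
L=[circ(.442,-.195,.049,.06),circ(.442,-.195,.049,0),box(.465,-.348,.06,.06,.4,.07),box(.465,-.348,.06,.06,.4,0),
 circ(.467,-.036,.031,.086),box(.562,.24,.26,.225,0,.14),[(.562,.24,.14)]]
out=[]
for cam,(x0,y0,x1,y1) in (('scene',(160,130,420,330)),('top',(175,150,435,280))):
    a=cv2.imread(f'pics/{cam}0.png');k=3
    im=cv2.resize(a[y0:y1,x0:x1],None,fx=k,fy=k,interpolation=cv2.INTER_CUBIC)
    for P in L:
        q=np.array([proj(cam,p) for p in P]);q=((q-[x0,y0]+.5)*k).astype(int)
        cv2.polylines(im,[q],True,(255,255,0),1)
        cv2.circle(im,tuple(int(v) for v in q.mean(0)),2,(0,255,0),-1)
    cv2.imwrite(f'pics/ov_{cam}.png',im)
E
```

```text
(no output)
```

View pics/ov_scene.png

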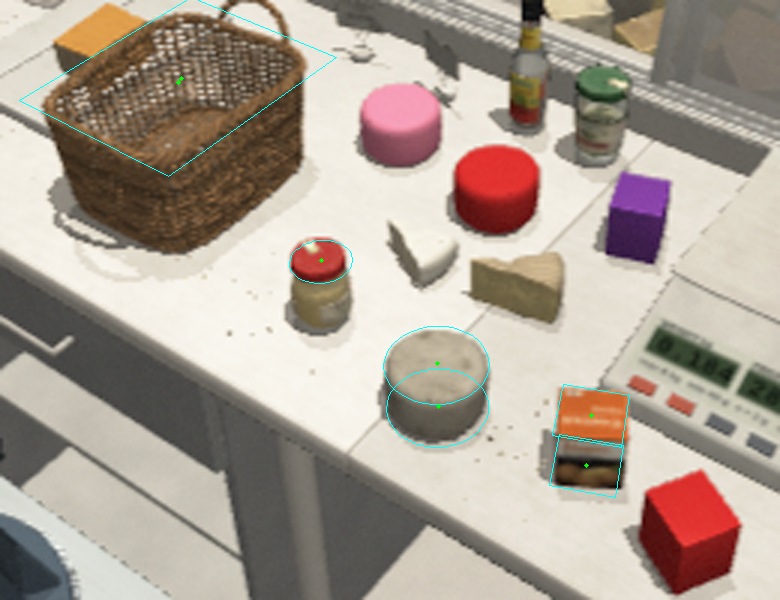

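View pics/ov_top.png

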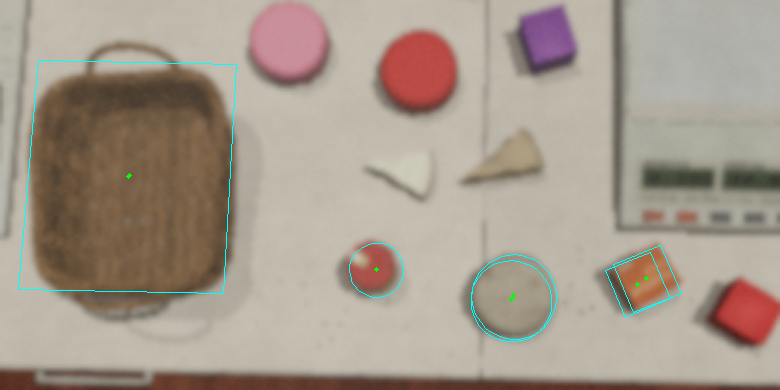

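The overlays match in both views: wheel about (0.441, -0.194), carton about (0.465, -0.348), basket about (0.56, 0.24). I'll raise the hand, then traverse with the fingers shut.

```bash
python3 -m pendant '[[[0,0,-0.5],0],[[0,0,-1],0],[[0,0,-1],0],[[0,0,-1],0],[[0,0,-1],0],[[0,0,-0.5],0],[[0,0,0],0],[[0,0,0],0]]' 0
python3 -m pendant '[[[-0.22,-0.28,0],0],[[-0.44,-0.56,0],0],[[-0.44,-0.56,0],0],[[-0.44,-0.56,0],0],[[-0.44,-0.56,0],0],[[-0.44,-0.56,0],0],[[-0.44,-0.56,0],0],[[-0.44,-0.56,0],0],[[-0.44,-0.56,0],0],[[-0.44,-0.56,0],0],[[-0.44,-0.56,0],0],[[-0.44,-0.56,0],0]]'
```

```text
t: 1.37
eef_pos: [0.1661, 0.5244, 0.3446]
tcp_rot: [0.153, 0.988, 0.0, 0.0]
force: [-0.5, 0.3, -0.4]
finger_gap: 0.477
grasp_force: 0.0
t: 2.37
eef_pos: [0.2521, 0.2924, 0.3432]
tcp_rot: [0.153, 0.988, -0.001, -0.001]
force: [0.4, -0.5, -0.2]
finger_gap: 0.004
grasp_force: 0.0
```

```bash
python3 -m pendant '[[[-0.44,-0.56,0],0],[[-0.44,-0.56,0],0],[[-0.44,-0.56,0],0],[[-0.44,-0.56,0],0],[[-0.44,-0.56,0],0],[[-0.44,-0.56,0],0],[[-0.44,-0.56,0],0],[[-0.44,-0.56,0],0],[[-0.44,-0.56,0],0],[[-0.44,-0.56,0],0],[[-0.44,-0.56,0],0],[[-0.44,-0.56,0],0]]'
python3 -m pendant '[[[-0.44,-0.56,0],0],[[-0.44,-0.56,0],0],[[-0.44,-0.56,0],0],[[-0.44,-0.56,0],0],[[-0.44,-0.56,0],0],[[-0.44,-0.56,0],0],[[-0.44,-0.56,0],0],[[-0.44,-0.56,0],0],[[-0.44,-0.56,0],0],[[-0.44,-0.56,0],0],[[-0.3,-0.4,0],0],[[0,0,0],0]]'
python3 -m pendant '[[[0,0,0],0],[[0,0,0],0]]'
```

```text
t: 3.37
eef_pos: [0.3417, 0.0529, 0.3432]
tcp_rot: [0.153, 0.988, -0.0, -0.001]
force: [-0.6, 0.0, -0.4]
finger_gap: 0.006
grasp_force: 0.0
t: 4.37
eef_pos: [0.4223, -0.1617, 0.3432]
tcp_rot: [0.154, 0.988, 0.0, -0.001]
force: [-0.0, -0.4, -0.2]
finger_gap: 0.003
grasp_force: 0.0
t: 4.53
eef_pos: [0.4221, -0.1592, 0.3443]
tcp_rot: [0.153, 0.988, 0.0, -0.0]
force: [0.9, 0.8, 0.3]
finger_gap: 0.004
grasp_force: 0.0
```

```bash
python3 -m pendant '[[[-0.48,-0.46,0],0],[[-0.48,-0.46,0],0],[[0,0,0.5],0],[[0,0,0.9],0],[[0,0,0.9],0],[[0,0,0.9],0],[[0,0,0.9],0],[[0,0,0.9],0],[[0,0,0.9],0],[[0,0,0.8],0],[[0,0,0.5],0],[[0,0,0],0]]'
python3 - <<'E'
from h import *
a=camera('scene').copy()
q=proj('scene',(.441,-.194,.06));cv2.circle(a,tuple(int(round(v)) for v in q),1,(0,255,0),-1)
cv2.imwrite('pics/w.png',cv2.resize(a[170:320,230:430],None,fx=3,fy=3))
print(sense()['eef_pos'])
E
```

```text
t: 5.53
eef_pos: [0.4401, -0.1931, 0.1263]
tcp_rot: [0.152, 0.988, 0.001, -0.002]
force: [-0.1, -0.1, -0.5]
finger_gap: 0.003
grasp_force: 0.0
[ 0.44099159 -0.19376216  0.12810647]
```

View pics/w.png

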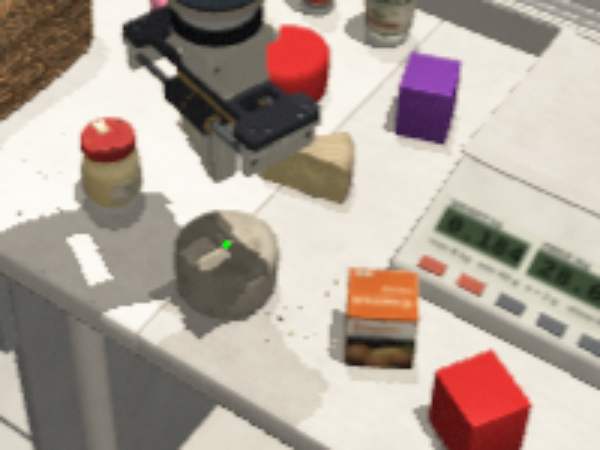

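The crop shows the fingertips over the grey drum, with nothing in the way. I'll lower 40 mm and hold.

```bash
Z='stay'; python3 -m pendant '[[[0,0,0.4],0],[[0,0,0.5],0],[[0,0,0.4],0],[[0,0,0],0],[[0,0,0],0],[[0,0,0],0],[[0,0,0],0],[[0,0,0],0],[[0,0,0],0],[[0,0,0],0],[[0,0,0],0],[[0,0,0],0]]'
python3 -m pendant '[[[0,0,0],0],[[0,0,0],0],[[0,0,0],0],[[0,0,0],0],[[0,0,0],0],[[0,0,0],0],[[0,0,0],0],[[0,0,0],0],[[0,0,0],0],[[0,0,0],0],[[0,0,0],0],[[0,0,0],0]]'
python3 -m pendant '[[[0,0,0],0],[[0,0,0],0],[[0,0,0],0],[[0,0,0],0],[[0,0,0],0],[[0,0,0],0],[[0,0,0],0],[[0,0,0],0],[[0,0,0],0],[[0,0,0],0],[[0,0,0],0],[[0,0,0],0]]'
python3 -m pendant '[[[0,0,-0.5],0],[[0,0,-0.9],0],[[0,0,-0.9],0],[[0,0,-0.9],0],[[0,0,-0.9],0],[[0,0,-0.5],0],[[0,0,0],0],[[0,0,0],0],[[0,0,0],0]]'
```

```text
t: 6.58
eef_pos: [0.4417, -0.1949, 0.0898]
tcp_rot: [0.153, 0.988, -0.0, 0.0]
force: [-0.1, -0.5, 0.2]
finger_gap: 0.007
grasp_force: 0.0
t: 7.58
eef_pos: [0.4417, -0.1949, 0.0897]
tcp_rot: [0.153, 0.988, -0.0, 0.0]
force: [0.2, -0.2, 1.5]
finger_gap: 0.002
grasp_force: 0.0
t: 8.58
eef_pos: [0.4417, -0.1949, 0.0897]
tcp_rot: [0.153, 0.988, -0.0, -0.0]
force: [0.2, -0.7, 0.2]
finger_gap: 0.007
grasp_force: 0.0
t: 9.33
eef_pos: [0.4413, -0.1947, 0.2267]
tcp_rot: [0.153, 0.988, 0.0, -0.001]
force: [0.9, 0.6, -0.7]
finger_gap: 0.008
grasp_force: 0.0
```

```bash
python3 -m pendant '[[[-0.19,-0.39,0],0],[[-0.38,-0.77,0],0],[[-0.38,-0.77,0],0],[[-0.38,-0.77,0],0],[[-0.38,-0.77,0],0],[[-0.38,-0.77,0],0],[[-0.2,-0.4,0],0],[[0,0,0],0],[[0,0,0],0],[[0,0,0],0]]'
python3 -m pendant '[[[0,0,0.5],0],[[0,0,0.9],0],[[0,0,0.9],0],[[0,0,0.6],0],[[0,0,0],0],[[0,0,0],0]]'
python3 - <<'E'
from h import *
a=camera('scene').copy()
q=proj('scene',(.465,-.348,.07));cv2.circle(a,tuple(int(round(v)) for v in q),1,(0,255,0),-1)
cv2.imwrite('pics/c.png',cv2.resize(a[180:340,270:470],None,fx=3,fy=3))
print(sense()['eef_pos'])
E
```

```text
t: 10.17
eef_pos: [0.4648, -0.3478, 0.227]
tcp_rot: [0.153, 0.988, 0.0, -0.001]
force: [-0.7, 0.9, 0.1]
finger_gap: 0.006
grasp_force: 0.0
t: 10.67
eef_pos: [0.4651, -0.3475, 0.1407]
tcp_rot: [0.152, 0.988, 0.0, -0.001]
force: [-0.1, 1.2, 0.6]
finger_gap: 0.004
grasp_force: 0.0
[ 0.46560308 -0.34816665  0.14180393]
```

View pics/c.png

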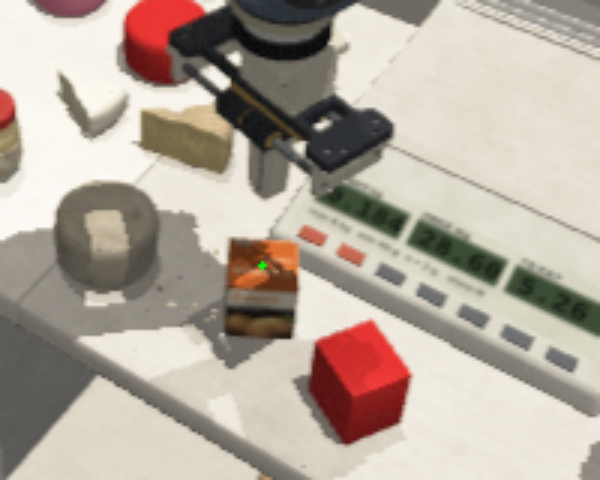

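The fingertips are straight above the orange printed carton, whose top middle is at (262,265) in the crop. I'll lower 42 mm and hold.

```bash
python3 -m pendant '[[[0,0,0.4],0],[[0,0,0.5],0],[[0,0,0.5],0],[[0,0,0],0],[[0,0,0],0],[[0,0,0],0],[[0,0,0],0],[[0,0,0],0],[[0,0,0],0],[[0,0,0],0],[[0,0,0],0],[[0,0,0],0]]'
python3 -m pendant '[[[0,0,0],0],[[0,0,0],0],[[0,0,0],0],[[0,0,0],0],[[0,0,0],0],[[0,0,0],0],[[0,0,0],0],[[0,0,0],0],[[0,0,0],0],[[0,0,0],0],[[0,0,0],0],[[0,0,0],0]]'
python3 -m pendant '[[[0,0,0],0],[[0,0,0],0],[[0,0,0],0],[[0,0,0],0],[[0,0,0],0],[[0,0,0],0],[[0,0,0],0],[[0,0,0],0],[[0,0,0],0],[[0,0,0],0],[[0,0,0],0],[[0,0,0],0]]'
python3 -m pendant '[[[0,0,-0.5],0],[[0,0,-0.9],0],[[0,0,-1],0],[[0,0,-1],0],[[0,0,-1],0],[[0,0,-1],0],[[0,0,-1],0],[[0,0,-1],0],[[0,0,-0.8],0],[[0,0,-0.3],0],[[0,0,0],0],[[0,0,0],0]]'
```

```text
t: 11.72
eef_pos: [0.4652, -0.3484, 0.0988]
tcp_rot: [0.153, 0.988, -0.0, 0.0]
force: [0.4, 0.2, -0.1]
finger_gap: 0.005
grasp_force: 0.0
t: 12.72
eef_pos: [0.4652, -0.3484, 0.0987]
tcp_rot: [0.153, 0.988, -0.0, -0.0]
force: [0.9, 0.5, 0.5]
finger_gap: 0.004
grasp_force: 0.0
t: 13.72
eef_pos: [0.4652, -0.3484, 0.0988]
tcp_rot: [0.153, 0.988, -0.0, 0.0]
force: [0.1, 0.8, -0.3]
finger_gap: 0.004
grasp_force: 0.0
t: 14.72
eef_pos: [0.465, -0.3482, 0.3525]
tcp_rot: [0.153, 0.988, 0.0, -0.0]
force: [0.4, 0.1, 0.0]
finger_gap: 0.007
grasp_force: 0.0
```

```bash
python3 -m pendant '[[[0.06,0.4,0],0],[[0.12,0.8,0],0],[[0.12,0.8,0],0],[[0.12,0.8,0],0],[[0.12,0.8,0],0],[[0.12,0.8,0],0],[[0.12,0.8,0],0],[[0.12,0.8,0],0],[[0.12,0.8,0],0],[[0.12,0.8,0],0],[[0.12,0.8,0],0],[[0.12,0.8,0],0]]'
python3 -m pendant '[[[0.12,0.8,0],0],[[0.12,0.8,0],0],[[0.12,0.8,0],0],[[0.12,0.8,0],0],[[0.12,0.8,0],0],[[0.12,0.8,0],0],[[0.12,0.8,0],0],[[0.12,0.8,0],0],[[0.12,0.8,0],0],[[0.12,0.8,0],0],[[0.12,0.8,0],0],[[0.12,0.8,0],0]]'
python3 -m pendant '[[[0.1,0.7,0],0],[[0,0.2,0],0],[[0,0,0],0],[[0,0,0],0],[[0,0,0],0]]'
```

```text
t: 15.72
eef_pos: [0.5084, -0.0707, 0.3521]
tcp_rot: [0.153, 0.988, 0.0, -0.001]
force: [-0.0, -0.4, 0.2]
finger_gap: 0.003
grasp_force: 0.0
t: 16.72
eef_pos: [0.5539, 0.2166, 0.3519]
tcp_rot: [0.153, 0.988, -0.001, -0.001]
force: [1.2, -0.4, -1.3]
finger_gap: 0.007
grasp_force: 0.0
t: 17.13
eef_pos: [0.5599, 0.2406, 0.3533]
tcp_rot: [0.153, 0.988, -0.0, -0.0]
force: [0.7, -0.7, 0.2]
finger_gap: 0.006
grasp_force: 0.0
```

```bash
python3 -m pendant '[[[0,0,0.5],0],[[0,0,0.8],0],[[0,0,0.8],0],[[0,0,0.8],0],[[0,0,0.8],0],[[0,0,0.8],0],[[0,0,0.7],0],[[0,0,0.6],0],[[0,0,0.4],0],[[0,0,0],0],[[0,0,0],0],[[0,0,0],0]]'
python3 -m pendant '[[[0,0,0],0],[[0,0,0],0],[[0,0,0],0],[[0,0,0],0],[[0,0,0],0],[[0,0,0],0],[[0,0,0],0],[[0,0,0],0],[[0,0,0],0],[[0,0,0],0],[[0,0,0],0],[[0,0,0],0]]'
python3 -m pendant '[[[0,0,0],0],[[0,0,0],0],[[0,0,0],0],[[0,0,0],0],[[0,0,0],0],[[0,0,0],0],[[0,0,0],0],[[0,0,0],0],[[0,0,0],0],[[0,0,0],0],[[0,0,0],0],[[0,0,0],0]]'
python3 - <<'E'
from h import *
a=camera('scene').copy()
q=proj('scene',(.56,.24,.14));cv2.circle(a,tuple(int(round(v)) for v in q),1,(0,255,0),-1)
cv2.imwrite('pics/b.png',cv2.resize(a[90:250,130:330],None,fx=3,fy=3))
E
```

```text
t: 18.13
eef_pos: [0.5608, 0.2414, 0.1691]
tcp_rot: [0.153, 0.988, 0.0, 0.001]
force: [-0.1, 0.2, 1.4]
finger_gap: 0.005
grasp_force: 0.0
t: 19.13
eef_pos: [0.5602, 0.2415, 0.1678]
tcp_rot: [0.153, 0.988, 0.0, 0.0]
force: [-0.5, 0.6, -0.3]
finger_gap: 0.005
grasp_force: 0.0
t: 20.13
eef_pos: [0.5602, 0.2415, 0.1677]
tcp_rot: [0.153, 0.988, -0.0, -0.0]
force: [-0.7, 0.8, 0.5]
finger_gap: 0.006
grasp_force: 0.0
```

View pics/b.png

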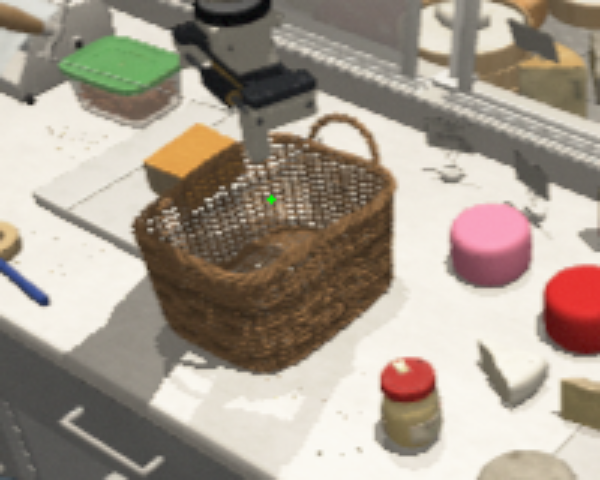

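The tips are over the middle of the basket mouth and have held for over 2 s. Now I'll draw the hand back, straight up and a bit towards the robot.

```bash
python3 -m pendant '[[[0,0,0],0],[[0,0,-0.5],0],[[0,0,-0.9],0],[[0,0,-0.9],0],[[0,0,-0.9],0],[[0,0,-0.9],0],[[0,0,-0.9],0],[[0,0,-0.9],0],[[0,0,-0.9],0],[[0,0,-0.5],0],[[0,0,0],0],[[0,0,0],0]]'
python3 -m pendant '[[[0.3,0,-0.2],0],[[0.6,0,-0.3],0],[[0.6,0,-0.3],0],[[0.6,0,-0.3],0],[[0.6,0,-0.3],0],[[0.6,0,-0.3],0],[[0.6,0,0],0],[[0.3,0,0],0],[[0,0,0],0],[[0,0,0],0],[[0,0,0],0],[[0,0,0],0]]'
python3 -m pendant '[[[0,0,0],0],[[0,0,0],0],[[0,0,0],0],[[0,0,0],0],[[0,0,0],0],[[0,0,0],0]]'
python3 -c "
from rig import *
print(job_done())"
```

```text
t: 21.18
eef_pos: [0.5602, 0.2415, 0.3865]
tcp_rot: [0.153, 0.988, 0.0, 0.0]
force: [0.2, 0.6, -0.1]
finger_gap: 0.005
grasp_force: 0.0
t: 22.18
eef_pos: [0.4406, 0.2792, 0.4371]
tcp_rot: [0.153, 0.988, -0.0, -0.0]
force: [-0.5, 0.1, -0.3]
finger_gap: 0.004
grasp_force: 0.0
t: 22.68
eef_pos: [0.4401, 0.2795, 0.4377]
tcp_rot: [0.153, 0.988, 0.0, 0.0]
force: [-0.1, 0.3, 0.4]
finger_gap: 0.003
grasp_force: 0.0
the job is handed in; nothing more can be done
None
```

I pointed at the grey round cheese, the orange printed carton and the basket mouth in that order, each for at least two seconds, drew the hand back over 20 cm clear of the basket with no sign of contact, and handed the job in at about 23 s; no verdict was returned.

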